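# Load the vial carrier, tug it, turn it over

### The job

Lift the vial carrier by its handle, lower it upright into the cradle of the inverter and press it down until both spring catches snap over its foot plate. Then give it a firm upward tug by the handle to make sure the catches hold, let go of it, and swing the crank over the top to its far stop so that the carrier hangs upside down. Leave the other things on the bench where they are.

Things in the scene. Friction and masses are not known exactly. Their poses are not given: they have to be found in the camera images.
- carrier_mid (a point): Centre, half-way up, of the loose vial carrier: an aluminium rack with three capped vials fixed in it, 62 x 112 x 99 mm, about 0.3 kg; its underside is 49.5 mm below this point. z up, y along its length; the same turned half round. Foot plate 62 mm wide (x), 94 mm long, 8 mm thick; end panels 36 mm wide (x), outer faces 112 mm apart.
- carrier_handle (a point): Middle of the carrier's handle, a level black round bar 14 mm thick and 82 mm long along the carrier's y axis, 42.5 mm above carrier_mid. Below it 27 mm are free down to the rack.
- inverter: Fixed stand of the inverter, base 150 x 172 x 10 mm; origin under its middle. Two uprights carry the cradle on a level axle along y, 108 mm above the bench and straight above the origin. +y is the crank side, -x the front. Nothing of it but the crank's grip needs touching, beside the carrier.
- cradle_mid (a point): Where carrier_mid lies when the carrier is home in the cradle, their y axes in line (either way round); 3.5 mm above the axle. It turns with the cradle. The cradle's floor is 49.5 mm below it. Home, the carrier has 2.5 mm of upward play under the catches and about 2 mm sideways.
- cradle_mouth (a point): Middle of the cradle's mouth, 63 mm above cradle_mid, level with the tops of the two round cheeks. The cheeks stand 117 mm apart and flare at the top; white channels 40 mm wide inside them guide the carrier's end panels, flared too, their mouths 25 mm lower. Lowered straight with under 5 mm error the carrier centres itself.
- crank_grip (a point): Middle of the crank's black round grip, 15 mm thick, 52 mm long along the inverter's y axis, standing free outside the stand, 121 mm along y from its middle, 56 mm from the axle. At cradle value 0 it is level in front (-x) of the axle, at 1.57 straight above, at 3.14 level behind. It can be pinched from above and slips round in the fingers.
- cradle (a joint): Turn of cradle and crank about the axle, rad: 0 upright (start, at a stop), growing as the crank grip rises from the front over the top, 3.14 upside down (at a stop). Stiff bearing, 0.25 N m, so about 5 N at the grip: stays where it is left.
- catch_front: Front spring catch, on the cradle's -x side: a sloped steel nose in a dark housing. Origin on the axle when shut; slides up to 9 mm to -x. The foot plate comes to rest on the two noses about 22 mm above home; pressed on down with 5 to 12 N it parts them, and they spring back over its edges. They then hold over 40 N; a tug of about 10 N proves it.
- catch_back: Back spring catch, the same on the cradle's +x side, sliding to +x.
- carrier: The carrier itself, origin under its centre, axes as carrier_mid.
- wash_bottle: Bystander: white wash bottle, 190 mm tall, back left. Origin under its middle.
- petri_dish: Bystander: clear dish, 89 mm across, 14 mm tall, left. Origin under its centre.
- tape_roll: Bystander: roll of black tape, 93 mm across, 19 mm tall, left. Origin under its centre.
- spanner: Bystander: small steel spanner, 128 x 22 x 5 mm, lying between carrier and inverter. Origin under its middle.
- test_cell: Bystander: bolted steel flow cell, 88 x 96 x 92 mm, back right. Origin under its middle.
- end_plate: Bystander: loose square steel plate, 92 x 92 x 11 mm, back right. Origin under its centre.
- vial_1: Bystander: loose capped vial, 27 mm across, 50 mm tall, at the left. Origin under its centre.
- vial_2: Bystander: loose capped vial, the same size, beside it.
- vial_3: Bystander: loose capped vial, the same size, beside it.

How it is judged:
By the outcome, as a careful person would: the job done as asked, in the order asked, and still so for the second after the job is handed in, with the robot touching nothing.
It also fails if it takes over 61 s, if anything falls off the work surface, if the arm or the gripper's body presses on something with over 40 N, if the wrist force passes 120 N, or if a joint passes its speed limit or range.

### The arm

A 6-joint arm with a two-finger parallel gripper is mounted at the origin on the work surface; the furniture and walls round the work are solid. World frame = base frame: x ahead of the robot, y to its left, z up, the work surface at z = 0. Lengths are in m, angles in degrees, forces in N, time in s.
With the tool pointing down it reaches from about 0.35 to 0.875 m from the base axis. Payload 4.2 kg.
Tool frame: the origin (TCP) lies where the fingers leave the gripper's body, on its centre line; the fingertips stand 70 mm ahead of it and the grasp point (between the pads) lies 51 mm ahead of it; z points along the fingers, y is the line along which they close (so a half turn about z gives the same grasp; the last joint's range is limited). The gripper opens to 87 mm and grips with 3 to 60 N. Pads are 19 mm wide; open, the fingers measure 117 mm over their backs; the gripper's body (75 mm by 190 mm) begins 51 mm behind the grasp point.
Start: joints at [-56.975, 22.042, 0.453, 0, -68.411, -14.817], TCP at [0.195, -0.594, 0.292] pointing down, gripper open.
Joint ranges: [-179.83, 179.83], [-69.29, 118.12], [-61.27, 80.66], [-181.25, 117.63], [-171.15, -9.14], [-177.46, 177.46]. Speed limits (degrees/s): [159.86, 159.86, 180, 180, 180, 180].

### API

Orientations are given as a 3x3 rotation matrix whose columns are the frame's x, y, z axes.
In Python, from bench import ctrl, optics gives the robot as it stands.
- The arm moves only by the shell command python3 -m handwheel 'ROWS' [FORCE]. ROWS is JSON, a list of rows, each an object of numbers: "tx", "ty", "tz": the shift along the tool's x, y, z in cm; "spin": the turn about the tool's z in degrees; "claw": the finger opening in cm, from 0 to 8.7. In form: [{"tx": .., "ty": .., "tz": .., "spin": .., "claw": ..}, ...]. A call has 1 to 12 rows; each row is the pose to reach, as a shift and turn from the pose commanded when the call began, along the tool's axes at that moment; what a row does not reach only later rows make up. A row lasts 1/10 s, in which the tool goes at most 50 mm and 8.59 degrees, less where a joint would pass 70% of its speed; a pose out of reach is approached as far as the arm can. A call with a gripper value outside its range is refused whole. The fingers move at their own pace and stop on an object; FORCE is the grip in N (left out, the last holds). Time passes only in rows, so rows that repeat a pose let the fingers close. It gives the time, the measured TCP pose, the force, the opening and the grip force at its end, in the units of the state.
- ctrl.observe(): the state, without advancing time (a new reading comes with each control period).
- optics.read_camera(name): name is "scene" or "top" or "wrist"; returns (picture, depth): 480x640x3 uint8, red, green, blue; 480x640 float32, m along the optical axis (not along the pixel's ray), 0 where there is no reading.
- optics.camera_params(name): a dict with "camera_matrix" (3x3 intrinsics, pixels), "cam_to_world" (4x4, takes a point from camera to world coordinates); the wrist camera has in their place "hand_eye" (4x4, takes a point from camera to tool coordinates, whose origin is the TCP and whose axes are the flange's). Camera axes: x right, y down, z forward; pixel columns grow to the right and rows downward; lengths in m; the calibration is good to about 2 mm. The wrist camera is an equidistant fisheye: a pixel r from the principal point sees the ray r / f radians off the axis. A picture is of the moment at which its call begins: read the wrist's pose just before it. camera_params takes no time and is no camera call.
- ctrl.sign_off(): hands the job in; it is judged then, once.
The state is a dict: "time_s": time; "joint_positions": joint angles; "joint_velocities": joint speeds; "effort": joint torques, N m; "position": TCP position; "orientation": TCP orientation; "ft_force": force on the tool from outside, world axes, zero at the start; "torque": the same for the moment, N m; "gripper_width": finger opening in m; "grasp_force": force on a finger pad.
Only numpy, scipy, OpenCV 4.12 (cv2) and the standard library are available. Lean on these libraries where they do the work, as an engineer would, in place of code of your own. Each camera call takes 0.05 s, during which the arm holds its last target. There are 200 camera calls.

## Working session

There is one attempt and no reset: what is moved stays moved. The work goes in short steps, Python scripts to look and compute and a shell command to move; the robot and the scene stay as the last step left them, time stands still between calls to the robot, and variables do not carry over. Pictures are saved under pics/ and viewed, at most 10 in all, crops included, and the job is handed in when it is done.

```bash
ls; mkdir -p pics
python3 - <<'E'
from bench import ctrl, optics
import cv2, numpy as np
s=ctrl.observe(); print({k:np.round(v,3).tolist() for k,v in s.items()})
for n in ("scene","top"):
    p,d=optics.read_camera(n); cv2.imwrite(f"pics/{n}0.png",p[:,:,::-1]); np.savez(f"{n}0.npz",p=p,d=d,**optics.camera_params(n))
    q=optics.camera_params(n); print(n,q["camera_matrix"].tolist(),np.round(q["cam_to_world"],3).tolist())
E
```

```text
pics
{'time_s': 0.0, 'joint_positions': [-56.974, 22.092, 0.379, -0.029, -68.41, -14.816], 'joint_velocities': [-0.033, -0.025, 0.055, 0.092, -0.087, 0.017], 'effort': [0.0, -39.066, 18.741, 4.22, 0.011, -0.0], 'position': [0.195, -0.593, 0.291], 'orientation': [[-0.95, -0.312, -0.001], [-0.312, 0.95, 0.002], [0.0, 0.002, -1.0]], 'ft_force': [0.06, 0.302, -0.329], 'torque': [0.007, 0.013, -0.026], 'grasp_force': 0.0, 'gripper_width': 0.087}
scene [[444.935415942565, 0.0, 308.3940547222234], [0.0, 444.935415942565, 245.1147870087881], [0.0, 0.0, 1.0]] [[-0.427, -0.384, 0.818, -0.413], [-0.904, 0.183, -0.386, 0.509], [-0.002, -0.905, -0.426, 0.568], [0.0, 0.0, 0.0, 1.0]]
top [[588.4698543142839, 0.0, 321.3076232355739], [0.0, 588.4698543142839, 231.62772855828152], [0.0, 0.0, 1.0]] [[0.011, -0.991, 0.132, 0.254], [-1.0, -0.01, 0.007, 0.098], [-0.005, -0.132, -0.991, 1.513], [0.0, 0.0, 0.0, 1.0]]
```

View pics/top0.png

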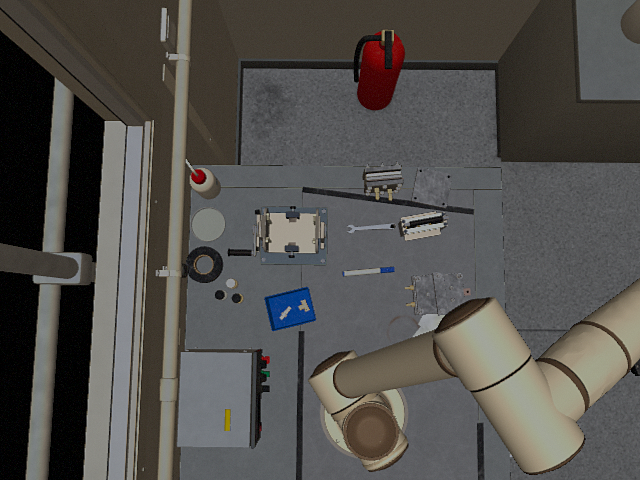

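View pics/scene0.png

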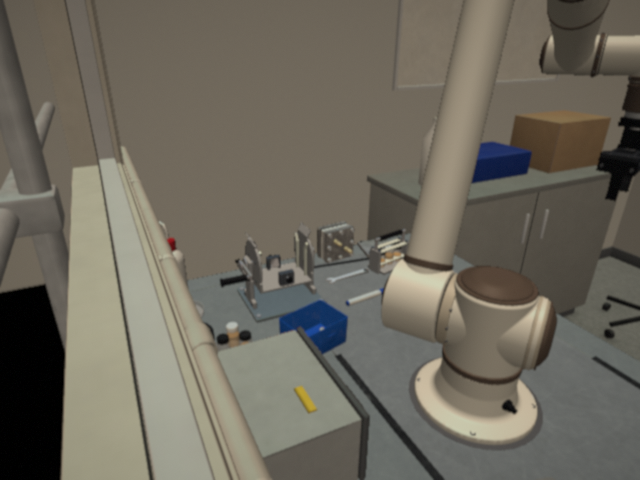

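The top view shows the carrier at about (423,226) with its black handle on top. The inverter is at (292,232) and its crank grip at (240,252), on the left (+y). Next I measure with depth and a zoomed crop.

```bash
cat > h.py <<'E'
import numpy as np, cv2
def world(K,T,d,us=None):
    v,u=np.mgrid[0:480,0:640]; P=np.stack([(u-K[0,2])/K[0,0]*d,(v-K[1,2])/K[1,1]*d,d],-1)
    return P@T[:3,:3].T+T[:3,3]
def ray(K,T,u,v,z):
    r=T[:3,:3]@np.array([(u-K[0,2])/K[0,0],(v-K[1,2])/K[1,1],1]); return T[:3,3]+r*(z-T[2,3])/r[2]
def pca(X):
    c=X.mean(0); w,V=np.linalg.eigh(np.cov((X-c).T)); return c,V[:,-1]
E
python3 - <<'E'
from h import *
f=np.load("top0.npz"); p,d,K,T=f["p"],f["d"],f["camera_matrix"],f["cam_to_world"]
W=world(K,T,d); g=p.max(2)
v,u=np.mgrid[0:480,0:640]
def sel(n,u0,u1,v0,v1,z0,z1,dark):
    m=(u>=u0)&(u<u1)&(v>=v0)&(v<v1)&(W[...,2]>z0)&(W[...,2]<z1)
    if dark: m&=g<50
    X=W[m]; 
    if len(X)<5: print(n,len(X)); return
    c,a=pca(X[:,:2]); t=(X[:,:2]-c)@a; s=(X[:,:2]-c)@[-a[1],a[0]]
    print(n,len(X),"c",c.round(4),"zmed",np.median(X[:,2]).round(4),"zmax",X[:,2].max().round(4),"yaw",np.degrees(np.arctan2(a[1],a[0])).round(1),"ext",np.ptp(t).round(3),np.ptp(s).round(3), "midext",(c+a*(t.max()+t.min())/2+np.array([-a[1],a[0]])*(s.max()+s.min())/2).round(4))
sel("handle",395,450,205,245,.075,.12,True)
sel("carrier",390,455,200,250,.02,.12,False)
sel("grip",222,256,240,265,.08,.14,True)
sel("cheeks",250,335,200,270,.14,.20,False)
sel("cheekL",250,292,200,270,.14,.20,False)
sel("cheekR",292,335,200,270,.14,.20,False)
sel("base",240,340,195,275,.006,.016,False)
sel("spanner",340,398,215,240,.002,.012,False)
big=cv2.resize(p[190:280,220:460],None,fx=3.3,fy=3.3,interpolation=cv2.INTER_CUBIC); cv2.imwrite("pics/topcrop.png",big[:,:,::-1])
E
```

```text
handle 164 c [ 0.4707 -0.1462] zmed 0.0983 zmax 0.1071 yaw 100.9 ext 0.079 0.012 midext [ 0.4708 -0.1462]
carrier 743 c [ 0.4695 -0.1437] zmed 0.0651 zmax 0.1071 yaw 99.7 ext 0.125 0.094 midext [ 0.4983 -0.1361]
grip 142 c [0.3881 0.3043] zmed 0.1135 zmax 0.1221 yaw 89.0 ext 0.053 0.015 midext [0.3887 0.3039]
cheeks 374 c [0.4436 0.1855] zmed 0.1651 zmax 0.1803 yaw 90.0 ext 0.139 0.088 midext [0.4449 0.1798]
cheekL 204 c [0.4437 0.2415] zmed 0.1651 zmax 0.1796 yaw 179.6 ext 0.088 0.018 midext [0.4449 0.2403]
cheekR 170 c [0.4435 0.1182] zmed 0.1652 zmax 0.1803 yaw 179.8 ext 0.083 0.017 midext [0.4436 0.119 ]
base 1265 c [0.4309 0.1718] zmed 0.0101 zmax 0.016 yaw 138.5 ext 0.305 0.319 midext [0.4461 0.1881]
spanner 481 c [ 0.4676 -0.0131] zmed 0.0045 zmax 0.0119 yaw 92.1 ext 0.149 0.065 midext [ 0.4683 -0.0138]
```

View pics/topcrop.png

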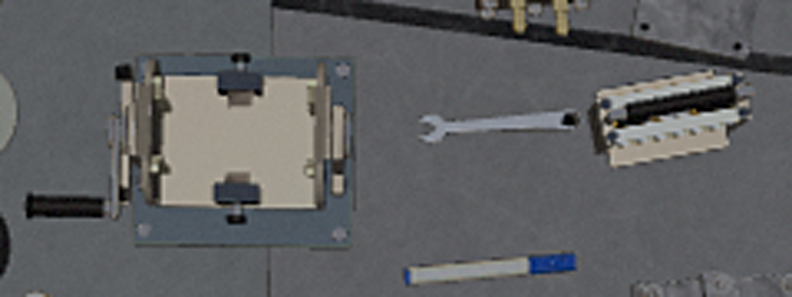

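The crop confirms three things. The carrier handle is tilted about 11°. The cradle is upright with both catches in view, at (240,85) and (238,190) in the crop. The crank grip is at (65,206), in front (-x) on the +y side. The heights agree with the given sizes: handle top about 0.099, cheeks about 0.17, grip about 0.114. Now I move above the handle.

```bash
python3 -m handwheel '[{"tx":-3.4,"ty":2.8,"tz":0.3,"spin":-7},{"tx":-6.7,"ty":5.6,"tz":0.7,"spin":-14},{"tx":-10,"ty":8.5,"tz":1,"spin":-21},{"tx":-13.4,"ty":11.3,"tz":1.3,"spin":-28},{"tx":-16.7,"ty":14.1,"tz":1.7,"spin":-35},{"tx":-20,"ty":17,"tz":2,"spin":-42},{"tx":-23.4,"ty":19.8,"tz":2.3,"spin":-49},{"tx":-26.8,"ty":22.6,"tz":2.7,"spin":-56},{"tx":-30.1,"ty":25.4,"tz":3,"spin":-63},{"tx":-33.5,"ty":28.2,"tz":3.3,"spin":-70},{"tx":-37,"ty":31,"tz":3.7,"spin":-77},{"tx":-40.2,"ty":33.9,"tz":4,"spin":-82.7}]' && python3 -m handwheel '[{"tx":0},{"tx":0},{"tx":0},{"tx":0}]'
cat >> h.py <<'E'
def snap(n):
    from bench import ctrl,optics
    s=ctrl.observe(); p,d=optics.read_camera("wrist"); q=optics.camera_params("wrist")
    cv2.imwrite(f"pics/{n}.png",p[:,:,::-1])
    R=np.array(s["orientation"]); t=np.array(s["position"]); H=np.array(q["hand_eye"]); K=np.array(q["camera_matrix"])
    Tw=np.eye(4); Tw[:3,:3]=R; Tw[:3,3]=t; T=Tw@H
    v,u=np.mgrid[0:480,0:640]; X=(u-K[0,2])/K[0,0]; Y=(v-K[1,2])/K[1,1]; r=np.hypot(X,Y)+1e-9
    k=np.where(r<1.4,np.tan(np.minimum(r,1.4))/r,0); P=np.stack([X*k*d,Y*k*d,d],-1)
    return s,p,d,P@T[:3,:3].T+T[:3,3],K,T
E
python3 - <<'E'
from h import *
s,p,d,W,K,T=snap("w1"); print(np.round(s["position"],4),np.round(s["orientation"],3).tolist(),K.tolist(),T.round(3).tolist(),s["time_s"])
np.savez("w1.npz",p=p,d=d,W=W)
m=(p.max(2)<55)&(abs(W[...,0]-.471)<.04)&(abs(W[...,1]+.146)<.06)&(W[...,2]>.08)&(W[...,2]<.115)
X=W[m]; c,a=pca(X[:,:2]); print(m.sum(),c,np.median(X[:,2]),np.degrees(np.arctan2(a[1],a[0])),np.ptp((X[:,:2]-c)@a))
E
```

```text
[ 0.1952 -0.5933  0.2913] [[-0.95, -0.312, -0.001], [-0.312, 0.95, 0.002], [0.0, 0.002, -1.0]] [[371.64829954431775, 0.0, 317.17669495585267], [0.0, 371.64829954431775, 244.45723001293828], [0.0, 0.0, 1.0]] [[-0.313, 0.92, 0.237, 0.131], [0.95, 0.303, 0.08, -0.615], [0.002, 0.25, -0.968, 0.385], [0.0, 0.0, 0.0, 1.0]] 0.1invalid input at $[0]: expected keys tx, ty, tz, spin, claw
h.py:8: RuntimeWarning: Mean of empty slice.
  c=X.mean(0); w,V=np.linalg.eigh(np.cov((X-c).T)); return c,V[:,-1]
  ret = um.true_divide(
  avg = a.mean(axis, **keepdims_kw)
h.py:8: RuntimeWarning: Degrees of freedom <= 0 for slice
  c=X.mean(0); w,V=np.linalg.eigh(np.cov((X-c).T)); return c,V[:,-1]
  c *= np.true_divide(1, fact)
  c *= np.true_divide(1, fact)
  return _methods._mean(a, axis=axis, dtype=dtype,
  ret = ret.dtype.type(ret / rcount)
Traceback (most recent call last):
ValueError: zero-size array to reduction operation maximum which has no identity
```

View pics/w1.png

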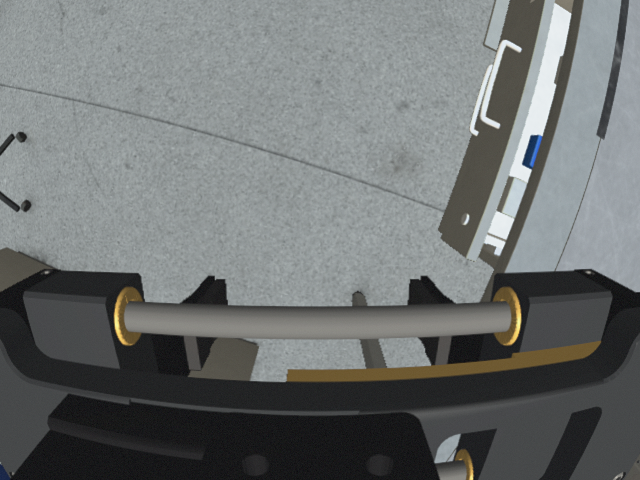

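The wrist view shows the gripper over the floor beside the bench, and rows need all five keys. Before moving I check the heights along the path.

Run:
```python
from h import *
f=np.load("top0.npz"); W=world(f["camera_matrix"],f["cam_to_world"],f["d"])
for u,v in [(540,130),(510,150),(600,160),(520,200),(560,250),(600,300),(450,300),(490,280),(435,325),(430,180),(380,180)]: print(u,v,W[v,u].round(3))
p=f["p"].astype(int); hsv=cv2.cvtColor(f["p"],cv2.COLOR_RGB2HSV); print(hsv[260,275],hsv[205,260])
K,T=f["camera_matrix"],f["cam_to_world"]
h,s,v=hsv[...,0],hsv[...,1],hsv[...,2]
m=((h>95)&(h<118)&(s>45)&(s<140)).astype(np.uint8); m[:190]=0;m[280:]=0;m[:,:240]=0;m[:,345:]=0
pts=np.argwhere(m)[:,::-1]; B=np.array([ray(K,T,u,v,.01)[:2] for u,v in pts]).astype(np.float32)
print(len(B),cv2.minAreaRect(B))
```

```text
540 130 [ 0.852 -0.609 -0.378]
510 150 [ 0.865 -0.603 -0.674]
600 160 [ 0.849 -0.979 -0.749]
520 200 [ 0.711 -0.703 -0.878]
560 250 [ 0.506 -0.861 -0.885]
600 300 [ 0.305 -1.015 -0.887]
450 300 [ 0.282 -0.214  0.036]
490 280 [ 0.334 -0.325  0.   ]
435 325 [ 0.219 -0.182  0.006]
430 180 [ 0.591 -0.173  0.014]
380 180 [ 0.573 -0.036  0.091]
[107  49  98] [108  13  96]
1099 ((0.4634540379047394, 0.16363894939422607), (0.2641809284687042, 0.2081737071275711), 80.89964294433594)
```

```bash
python3 -m handwheel '[{"tx":-3.4,"ty":2.8,"tz":0.3,"spin":-7,"claw":8.7},{"tx":-6.7,"ty":5.6,"tz":0.7,"spin":-14,"claw":8.7},{"tx":-10,"ty":8.5,"tz":1,"spin":-21,"claw":8.7},{"tx":-13.4,"ty":11.3,"tz":1.3,"spin":-28,"claw":8.7},{"tx":-16.7,"ty":14.1,"tz":1.7,"spin":-35,"claw":8.7},{"tx":-20,"ty":17,"tz":2,"spin":-42,"claw":8.7},{"tx":-23.4,"ty":19.8,"tz":2.3,"spin":-49,"claw":8.7},{"tx":-26.8,"ty":22.6,"tz":2.7,"spin":-56,"claw":8.7},{"tx":-30.1,"ty":25.4,"tz":3,"spin":-63,"claw":8.7},{"tx":-33.5,"ty":28.2,"tz":3.3,"spin":-70,"claw":8.7},{"tx":-37,"ty":31,"tz":3.7,"spin":-77,"claw":8.7},{"tx":-40.2,"ty":33.9,"tz":4,"spin":-82.7,"claw":8.7}]' && python3 -m handwheel '[{"tx":0,"ty":0,"tz":0,"spin":0,"claw":8.7},{"tx":0,"ty":0,"tz":0,"spin":0,"claw":8.7},{"tx":0,"ty":0,"tz":0,"spin":0,"claw":8.7}]'
python3 - <<'E'
from h import *
s,p,d,W,K,T=snap("w2"); np.savez("w2.npz",p=p,d=d,W=W)
m=(p.max(2)<55)&(abs(W[...,0]-.471)<.04)&(abs(W[...,1]+.146)<.06)&(W[...,2]>.08)&(W[...,2]<.115)
X=W[m]; print(m.sum())
c,a=pca(X[:,:2]); print(c,np.median(X[:,2]),np.degrees(np.arctan2(a[1],a[0])),np.ptp((X[:,:2]-c)@a))
E
```

```text
time_s: 1.35
position: [0.4719, -0.1443, 0.252]
orientation: [[0.194, -0.981, -0.0], [-0.981, -0.194, -0.0], [0.0, 0.0, -1.0]]
ft_force: [0.1, -0.2, -0.9]
gripper_width: 0.0869
grasp_force: 0.0
time_s: 1.65
position: [0.4708, -0.1464, 0.2521]
orientation: [[0.188, -0.982, -0.001], [-0.982, -0.188, 0.0], [-0.0, 0.001, -1.0]]
ft_force: [-0.1, -0.3, 0.3]
gripper_width: 0.0867
grasp_force: 0.0
1487
[ 0.47117611 -0.14494331] 0.09915201544439775 100.82607227695904 0.0814584854718634
```

View pics/w2.png

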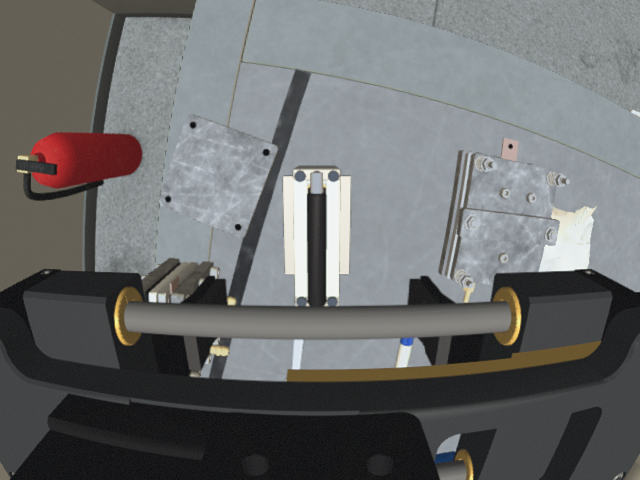

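The wrist view shows the handle bar at (317,250), straight ahead between the fingers and parallel to the pads. It sits at (0.4711,-0.1450), yaw 100.8°, in agreement with the top camera. Now I descend, grip and lift slightly.

```bash
python3 -m handwheel '[{"tx":0,"ty":0,"tz":2.5,"spin":0,"claw":5},{"tx":0,"ty":0,"tz":5.5,"spin":0,"claw":5},{"tx":-0.1,"ty":0,"tz":8.5,"spin":0,"claw":5},{"tx":-0.1,"ty":0,"tz":10.3,"spin":0,"claw":5},{"tx":-0.1,"ty":0,"tz":10.9,"spin":0,"claw":5},{"tx":-0.1,"ty":0,"tz":10.9,"spin":0,"claw":5}]' 50 && python3 -m handwheel '[{"tx":0,"ty":0,"tz":0,"spin":0,"claw":0},{"tx":0,"ty":0,"tz":0,"spin":0,"claw":0},{"tx":0,"ty":0,"tz":0,"spin":0,"claw":0},{"tx":0,"ty":0,"tz":0,"spin":0,"claw":0},{"tx":0,"ty":0,"tz":0,"spin":0,"claw":0},{"tx":0,"ty":0,"tz":0,"spin":0,"claw":0},{"tx":0,"ty":0,"tz":0,"spin":0,"claw":0},{"tx":0,"ty":0,"tz":0,"spin":0,"claw":0}]' 50
```

```text
time_s: 2.3
position: [0.4706, -0.1459, 0.1429]
orientation: [[0.188, -0.982, -0.001], [-0.982, -0.188, -0.0], [-0.0, 0.001, -1.0]]
ft_force: [-0.5, -0.5, 0.1]
gripper_width: 0.0522
grasp_force: 0.0
time_s: 3.1
position: [0.471, -0.145, 0.1435]
orientation: [[0.189, -0.982, -0.0], [-0.982, -0.189, -0.0], [0.0, 0.0, -1.0]]
ft_force: [-1.7, 0.1, 4.0]
gripper_width: 0.0128
grasp_force: 50.0
```

The handle is gripped. I lift straight up and refine the inverter position from the base edges seen in the crop.

```bash
python3 -m handwheel '[{"tx":0,"ty":0,"tz":-0.5,"spin":0,"claw":0},{"tx":0,"ty":0,"tz":-2,"spin":0,"claw":0},{"tx":0,"ty":0,"tz":-4.5,"spin":0,"claw":0},{"tx":0,"ty":0,"tz":-7.5,"spin":0,"claw":0},{"tx":0,"ty":0,"tz":-10.5,"spin":0,"claw":0},{"tx":0,"ty":0,"tz":-13.5,"spin":0,"claw":0},{"tx":0,"ty":0,"tz":-16.5,"spin":0,"claw":0},{"tx":0,"ty":0,"tz":-19,"spin":0,"claw":0},{"tx":0,"ty":0,"tz":-20.5,"spin":0,"claw":0},{"tx":0,"ty":0,"tz":-20.5,"spin":0,"claw":0},{"tx":0,"ty":0,"tz":-20.5,"spin":0,"claw":0}]' 50
python3 - <<'E'
from h import *
f=np.load("top0.npz"); K,T=f["camera_matrix"],f["cam_to_world"]
c=np.array([ray(K,T,220+u/3.3-.35,190+v/3.3-.35,.01)[:2] for u,v in [(137,57),(352,57),(353,245),(133,245)]]); print(c.round(4),c.mean(0))
# cheek tops: row-wise extents of z>0.155
W=world(K,T,f["d"]); m=(W[...,2]>.16)&(W[...,2]<.185); m[:200]=0;m[270:]=0;m[:,:250]=0;m[:,335:]=0
X=W[m]
for n,q in (("L",X[X[:,1]>.18]),("R",X[X[:,1]<.18])): print(n,len(q),np.percentile(q[:,1],[2,25,50,75,98]).round(4),np.percentile(q[:,0],[0,50,100]).round(4))
m=(W[...,2]>.155)&(W[...,2]<.185)
# catches: dark housings between cheeks
g=f["p"].max(2); 
mm=(g<80)&(W[...,1]>.15)&(W[...,1]<.21)&(abs(W[...,0]-.444)<.075)&(W[...,2]>.05); q=W[mm]
for n,r in (("back",q[q[:,0]>.444]),("front",q[q[:,0]<.444])): print(n,len(r),r.mean(0).round(4),np.ptp(r,0).round(3),((r.max(0)+r.min(0))/2).round(4))
E
```

```text
time_s: 4.2
position: [0.4703, -0.1448, 0.3469]
orientation: [[0.189, -0.982, -0.002], [-0.982, -0.189, 0.001], [-0.002, 0.002, -1.0]]
ft_force: [-0.5, 0.1, -4.7]
gripper_width: 0.0126
grasp_force: 50.0
[[0.5168 0.2649]
 [0.5184 0.096 ]
 [0.3706 0.0938]
 [0.3689 0.2644]] [0.44368981 0.17977057]
L 124 [0.2375 0.2404 0.2434 0.2461 0.2489] [0.4176 0.4436 0.4701]
R 108 [0.1106 0.1146 0.1171 0.1195 0.122 ] [0.4172 0.4433 0.47  ]
back 111 [0.487  0.1794 0.0907] [0.033 0.033 0.031] [0.4907 0.1791 0.086 ]
front 107 [0.3985 0.1798 0.091 ] [0.033 0.032 0.03 ] [0.3968 0.1796 0.087 ]
```

The base edges, cheeks and catches all agree on the inverter's centre: (0.4437, 0.180), yaw about 0°. I carry the carrier above it.

```bash
python3 -m handwheel '[{"tx":-1,"ty":-0.1,"tz":0,"spin":1,"claw":0},{"tx":-3.5,"ty":-0.4,"tz":0,"spin":2,"claw":0},{"tx":-7,"ty":-0.8,"tz":0,"spin":3,"claw":0},{"tx":-11,"ty":-1.2,"tz":0,"spin":4,"claw":0},{"tx":-15,"ty":-1.6,"tz":0,"spin":5,"claw":0},{"tx":-19,"ty":-2.1,"tz":0,"spin":6,"claw":0},{"tx":-23,"ty":-2.5,"tz":0,"spin":7.5,"claw":0},{"tx":-27,"ty":-2.9,"tz":0,"spin":9,"claw":0},{"tx":-30,"ty":-3.3,"tz":0,"spin":10,"claw":0},{"tx":-31.7,"ty":-3.45,"tz":0,"spin":10.7,"claw":0},{"tx":-32.4,"ty":-3.55,"tz":0,"spin":10.7,"claw":0},{"tx":-32.4,"ty":-3.55,"tz":0,"spin":10.7,"claw":0}]' 50; python3 -m handwheel '[{"tx":0,"ty":0,"tz":0,"spin":0,"claw":0},{"tx":0,"ty":0,"tz":0,"spin":0,"claw":0},{"tx":0,"ty":0,"tz":0,"spin":0,"claw":0}]'
python3 - <<'E'
from h import *
from bench import optics
p,d=optics.read_camera("scene"); np.savez("scene1.npz",p=p,d=d,**optics.camera_params("scene"))
c=cv2.resize(p[120:340,190:430],None,fx=2.7,fy=2.7,interpolation=cv2.INTER_CUBIC); cv2.imwrite("pics/s1.png",c[:,:,::-1])
E
```

```text
time_s: 5.4
position: [0.4442, 0.1801, 0.3467]
orientation: [[0.005, -1.0, -0.003], [-1.0, -0.005, -0.002], [0.002, 0.003, -1.0]]
ft_force: [0.2, -0.7, -2.9]
gripper_width: 0.0129
grasp_force: 50.0
time_s: 5.7
position: [0.4447, 0.1789, 0.3482]
orientation: [[0.002, -1.0, -0.0], [-1.0, -0.002, -0.0], [0.0, 0.0, -1.0]]
ft_force: [0.2, 0.6, -3.7]
gripper_width: 0.0124
grasp_force: 50.0
```

View pics/s1.png

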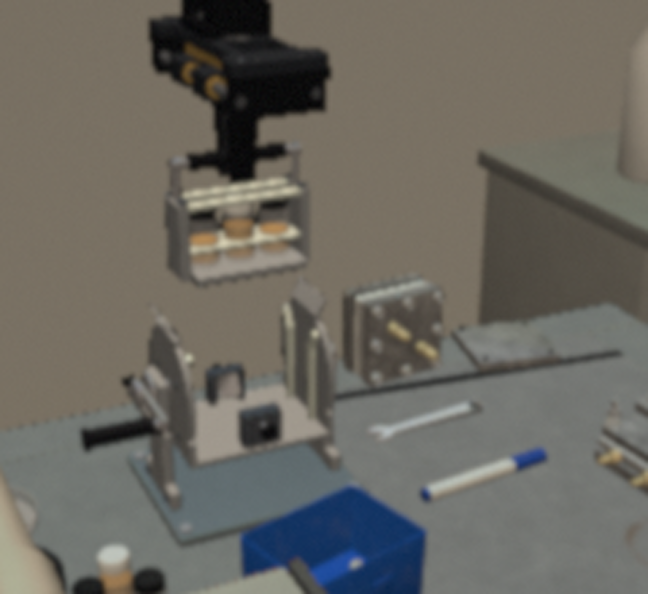

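The scene view shows the carrier hanging upright at (240,230) in the crop, above the cradle. It sits centred between the cheeks at (172,390) and (310,370). I lower it in stages and watch the force.

```bash
python3 -m handwheel '[{"tx":-0.1,"ty":0.1,"tz":0.5,"spin":0,"claw":0},{"tx":-0.1,"ty":0.1,"tz":1.5,"spin":0,"claw":0},{"tx":-0.1,"ty":0.1,"tz":2.5,"spin":0,"claw":0},{"tx":-0.1,"ty":0.1,"tz":3.5,"spin":0,"claw":0},{"tx":-0.1,"ty":0.1,"tz":4.5,"spin":0,"claw":0},{"tx":-0.1,"ty":0.1,"tz":5.3,"spin":0,"claw":0},{"tx":-0.1,"ty":0.1,"tz":6,"spin":0,"claw":0},{"tx":-0.1,"ty":0.1,"tz":6.7,"spin":0,"claw":0},{"tx":-0.1,"ty":0.1,"tz":6.7,"spin":0,"claw":0}]' 50
```

```text
time_s: 6.65
position: [0.4432, 0.1806, 0.2801]
orientation: [[0.003, -1.0, -0.002], [-1.0, -0.003, -0.001], [0.001, 0.002, -1.0]]
ft_force: [-0.3, 0.2, -4.4]
gripper_width: 0.0126
grasp_force: 50.0
```

```bash
python3 -m handwheel '[{"tx":0,"ty":0,"tz":0.5,"spin":0,"claw":0},{"tx":0,"ty":0,"tz":1.1,"spin":0,"claw":0},{"tx":0,"ty":0,"tz":1.7,"spin":0,"claw":0},{"tx":0,"ty":0,"tz":2.3,"spin":0,"claw":0},{"tx":0,"ty":0,"tz":2.9,"spin":0,"claw":0},{"tx":0,"ty":0,"tz":3.5,"spin":0,"claw":0},{"tx":0,"ty":0,"tz":4,"spin":0,"claw":0},{"tx":0,"ty":0,"tz":4.4,"spin":0,"claw":0},{"tx":0,"ty":0,"tz":4.4,"spin":0,"claw":0}]' 50
```

```text
time_s: 7.55
position: [0.4433, 0.1805, 0.2365]
orientation: [[0.004, -1.0, -0.001], [-1.0, -0.004, -0.001], [0.001, 0.001, -1.0]]
ft_force: [0.1, -0.6, -5.0]
gripper_width: 0.0125
grasp_force: 50.0
```

It is inside the channels with no contact force. Now I press down past the noses.

```bash
python3 -m handwheel '[{"tx":0,"ty":0,"tz":0.5,"spin":0,"claw":0},{"tx":0,"ty":0,"tz":1,"spin":0,"claw":0},{"tx":0,"ty":0,"tz":1.3,"spin":0,"claw":0},{"tx":0,"ty":0,"tz":1.6,"spin":0,"claw":0},{"tx":0,"ty":0,"tz":1.6,"spin":0,"claw":0}]' 50
```

```text
time_s: 8.05
position: [0.4443, 0.1812, 0.2224]
orientation: [[0.004, -1.0, 0.002], [-1.0, -0.004, 0.001], [-0.001, -0.002, -1.0]]
ft_force: [-0.8, -0.3, 4.2]
gripper_width: 0.0126
grasp_force: 50.0
```

```bash
python3 -m handwheel '[{"tx":0,"ty":0,"tz":0.3,"spin":0,"claw":0},{"tx":0,"ty":0,"tz":0.6,"spin":0,"claw":0},{"tx":0,"ty":0,"tz":0.9,"spin":0,"claw":0},{"tx":0,"ty":0,"tz":1.1,"spin":0,"claw":0},{"tx":0,"ty":0,"tz":1.3,"spin":0,"claw":0},{"tx":0,"ty":0,"tz":1.4,"spin":0,"claw":0},{"tx":0,"ty":0,"tz":1.5,"spin":0,"claw":0},{"tx":0,"ty":0,"tz":1.5,"spin":0,"claw":0}]' 50
```

```text
time_s: 8.85
position: [0.4433, 0.1806, 0.2057]
orientation: [[0.003, -1.0, -0.001], [-1.0, -0.003, -0.001], [0.001, 0.001, -1.0]]
ft_force: [0.0, -0.4, -3.7]
gripper_width: 0.0126
grasp_force: 50.0
```

```bash
python3 -m handwheel '[{"tx":0,"ty":0,"tz":0.1,"spin":0,"claw":0},{"tx":0,"ty":0,"tz":0.2,"spin":0,"claw":0},{"tx":0,"ty":0,"tz":0.3,"spin":0,"claw":0},{"tx":0,"ty":0,"tz":0.3,"spin":0,"claw":0}]' 50
```

```text
time_s: 9.25
position: [0.4439, 0.1807, 0.2055]
orientation: [[0.005, -1.0, 0.001], [-1.0, -0.005, -0.0], [0.0, -0.001, -1.0]]
ft_force: [-5.0, -2.6, 10.4]
gripper_width: 0.0126
grasp_force: 50.0
```

The carrier has bottomed at the home height of 0.2055. Now the tug upward, in stages.

```bash
python3 -m handwheel '[{"tx":0,"ty":0,"tz":-0.3,"spin":0,"claw":0},{"tx":0,"ty":0,"tz":-0.5,"spin":0,"claw":0},{"tx":0,"ty":0,"tz":-0.7,"spin":0,"claw":0},{"tx":0,"ty":0,"tz":-0.8,"spin":0,"claw":0},{"tx":0,"ty":0,"tz":-0.8,"spin":0,"claw":0}]' 50
```

```text
time_s: 9.75
position: [0.4427, 0.1804, 0.2082]
orientation: [[0.002, -1.0, -0.004], [-1.0, -0.002, -0.001], [0.001, 0.004, -1.0]]
ft_force: [5.3, 1.7, -21.1]
gripper_width: 0.0128
grasp_force: 50.0
```

The catches held at +2.6 mm of play against about 17 N net. I ease back, release and rise.

```bash
python3 -m handwheel '[{"tx":0,"ty":0,"tz":0.2,"spin":0,"claw":0},{"tx":0,"ty":0,"tz":0.45,"spin":0,"claw":0},{"tx":0,"ty":0,"tz":0.5,"spin":0,"claw":0},{"tx":0,"ty":0,"tz":0.5,"spin":0,"claw":4},{"tx":0,"ty":0,"tz":0.5,"spin":0,"claw":4},{"tx":0,"ty":0,"tz":0.5,"spin":0,"claw":4},{"tx":0,"ty":0,"tz":0.5,"spin":0,"claw":4},{"tx":0,"ty":0,"tz":0.5,"spin":0,"claw":4}]' 50
```

```text
time_s: 10.55
position: [0.4438, 0.1809, 0.2067]
orientation: [[0.004, -1.0, 0.001], [-1.0, -0.004, 0.0], [-0.0, -0.001, -1.0]]
ft_force: [0.1, -0.5, -0.1]
gripper_width: 0.0385
grasp_force: 0.0
```

```bash
python3 -m handwheel '[{"tx":0,"ty":0,"tz":-1,"spin":0,"claw":4},{"tx":0,"ty":0,"tz":-4,"spin":0,"claw":4},{"tx":0,"ty":0,"tz":-8,"spin":0,"claw":4},{"tx":0,"ty":0,"tz":-11,"spin":0,"claw":4},{"tx":0,"ty":0,"tz":-12,"spin":0,"claw":4},{"tx":0,"ty":0,"tz":-12,"spin":0,"claw":4}]' 50
python3 - <<'E'
from h import *
from bench import optics
T0=np.load("scene0.npz")
for n in ("scene","top"):
    p,d=optics.read_camera(n); np.savez(n+"2.npz",p=p,d=d,**optics.camera_params(n))
    if n=="scene": c=cv2.resize(p[200:330,200:340],None,fx=4.2,fy=4.2,interpolation=cv2.INTER_CUBIC); cv2.imwrite("pics/s2.png",c[:,:,::-1])
E
```

```text
time_s: 11.15
position: [0.444, 0.1811, 0.3282]
orientation: [[0.004, -1.0, 0.003], [-1.0, -0.004, 0.003], [-0.003, -0.003, -1.0]]
ft_force: [-0.2, -0.3, -0.5]
gripper_width: 0.0395
grasp_force: 0.0
```

View pics/s2.png

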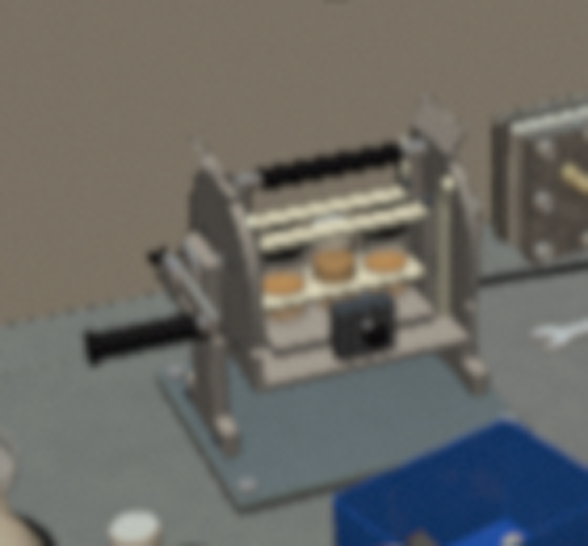

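The carrier is home: handle level at (330,165) in the crop, foot plate under the front catch at (362,325). Next I measure the grip and the wash bottle's clearance.

Run:
```python
from h import *
f=np.load("top0.npz"); W=world(f["camera_matrix"],f["cam_to_world"],f["d"]); p=f["p"]
m=np.zeros((480,640),bool); m[155:205,180:222]=1; m&=(W[...,2]>.05)&(W[...,2]<.25)&(W[...,1]<.46)
X=W[m]; print("bottle",X.min(0).round(3),X.max(0).round(3),np.median(X,0).round(3))
# everything taller than .14 near swing region
m=(W[...,0]>.27)&(W[...,0]<.62)&(W[...,1]>.26)&(W[...,1]<.36)&(W[...,2]>.1); X=W[m]; print(X.min(0).round(3),X.max(0).round(3))
f=np.load("scene2.npz"); W=world(f["camera_matrix"],f["cam_to_world"],f["d"]); p=f["p"]
m=(p.max(2)<45)&(abs(W[...,0]-.388)<.03)&(abs(W[...,1]-.303)<.045)&(abs(W[...,2]-.108)<.03); X=W[m]
print(len(X),X.mean(0).round(4),X.min(0).round(3),X.max(0).round(3))
```

```text
bottle [0.486 0.372 0.051] [0.615 0.431 0.222] [0.558 0.406 0.142]
[0.381 0.26  0.1  ] [0.493 0.33  0.13 ]
133 [0.3795 0.3074 0.1109] [0.374 0.278 0.104] [0.386 0.334 0.117]
```

```bash
python3 -m handwheel '[{"tx":-2,"ty":1,"tz":0,"spin":0,"claw":5},{"tx":-5,"ty":2.3,"tz":0,"spin":0,"claw":5},{"tx":-8,"ty":3.7,"tz":0,"spin":0,"claw":5},{"tx":-11,"ty":5,"tz":1,"spin":0,"claw":5},{"tx":-12.4,"ty":5.6,"tz":4,"spin":0,"claw":5},{"tx":-12.4,"ty":5.6,"tz":8,"spin":0,"claw":5},{"tx":-12.4,"ty":5.6,"tz":12,"spin":0,"claw":5},{"tx":-12.4,"ty":5.6,"tz":12,"spin":0,"claw":5},{"tx":-12.4,"ty":5.6,"tz":12,"spin":0,"claw":5}]' 20
python3 - <<'E'
from h import *
s,p,d,W,K,T=snap("w3"); print(np.round(s["position"],4),np.round(s["ft_force"],1))
m=(p.max(2)<55)&(abs(W[...,0]-.388)<.03)&(abs(W[...,1]-.303)<.045)&(abs(W[...,2]-.108)<.025); X=W[m]
print(len(X),X.mean(0).round(4),X.min(0).round(3),X.max(0).round(3))
E
```

```text
time_s: 12.15
position: [0.3872, 0.3043, 0.2057]
orientation: [[0.004, -1.0, -0.001], [-1.0, -0.004, -0.003], [0.003, 0.001, -1.0]]
ft_force: [0.6, -0.7, 1.4]
gripper_width: 0.0503
grasp_force: 0.0
[0.3872 0.3043 0.2057] [ 0.6 -0.7  1.4]
1566 [0.3889 0.2941 0.114 ] [0.381 0.262 0.1  ] [0.404 0.319 0.118]
```

View pics/w3.png

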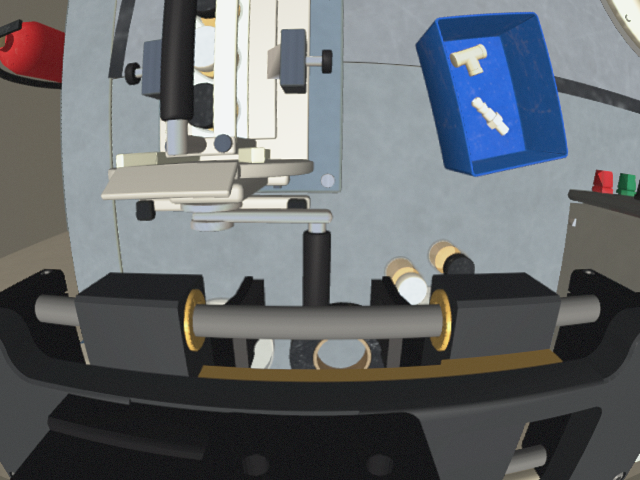

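The grip is at (316,268), centred between the open fingers. I descend and pinch it.

```bash
python3 -m handwheel '[{"tx":0,"ty":-0.1,"tz":1.5,"spin":0,"claw":5},{"tx":0,"ty":-0.1,"tz":3,"spin":0,"claw":5},{"tx":0,"ty":-0.1,"tz":4.2,"spin":0,"claw":5},{"tx":0,"ty":-0.1,"tz":4.6,"spin":0,"claw":5},{"tx":0,"ty":-0.1,"tz":4.6,"spin":0,"claw":0},{"tx":0,"ty":-0.1,"tz":4.6,"spin":0,"claw":0},{"tx":0,"ty":-0.1,"tz":4.6,"spin":0,"claw":0},{"tx":0,"ty":-0.1,"tz":4.6,"spin":0,"claw":0},{"tx":0,"ty":-0.1,"tz":4.6,"spin":0,"claw":0},{"tx":0,"ty":-0.1,"tz":4.6,"spin":0,"claw":0}]' 20
```

```text
time_s: 13.2
position: [0.3879, 0.3047, 0.1605]
orientation: [[0.003, -1.0, -0.0], [-1.0, -0.003, 0.0], [-0.0, 0.0, -1.0]]
ft_force: [-3.1, 1.1, 2.8]
gripper_width: 0.0142
grasp_force: 20.0
```

```bash
python3 -m handwheel '[{"tx":0,"ty":-0.02,"tz":-0.49,"spin":0,"claw":0},{"tx":0,"ty":-0.1,"tz":-0.97,"spin":0,"claw":0},{"tx":0,"ty":-0.34,"tz":-1.92,"spin":0,"claw":0},{"tx":0,"ty":-0.75,"tz":-2.8,"spin":0,"claw":0},{"tx":0,"ty":-1.31,"tz":-3.6,"spin":0,"claw":0},{"tx":0,"ty":-2,"tz":-4.29,"spin":0,"claw":0},{"tx":0,"ty":-2.8,"tz":-4.85,"spin":0,"claw":0},{"tx":0,"ty":-3.68,"tz":-5.26,"spin":0,"claw":0},{"tx":0,"ty":-4.63,"tz":-5.51,"spin":0,"claw":0},{"tx":0,"ty":-5.6,"tz":-5.6,"spin":0,"claw":0},{"tx":0,"ty":-5.6,"tz":-5.6,"spin":0,"claw":0}]' 20
```

```text
time_s: 14.3
position: [0.4432, 0.3038, 0.2185]
orientation: [[0.004, -1.0, -0.003], [-1.0, -0.004, -0.003], [0.003, 0.003, -1.0]]
ft_force: [-7.3, -2.0, 10.2]
gripper_width: 0.0141
grasp_force: 20.0
```

```bash
python3 -m handwheel '[{"tx":0,"ty":-0.97,"tz":0,"spin":0,"claw":0},{"tx":0,"ty":-1.92,"tz":0.25,"spin":0,"claw":0},{"tx":0,"ty":-2.8,"tz":0.65,"spin":0,"claw":0},{"tx":0,"ty":-3.6,"tz":1.21,"spin":0,"claw":0},{"tx":0,"ty":-4.29,"tz":1.9,"spin":0,"claw":0},{"tx":0,"ty":-4.85,"tz":2.7,"spin":0,"claw":0},{"tx":0,"ty":-5.26,"tz":3.6,"spin":0,"claw":0},{"tx":0,"ty":-5.51,"tz":4.55,"spin":0,"claw":0},{"tx":0,"ty":-5.6,"tz":5.4,"spin":0,"claw":0},{"tx":0,"ty":-5.6,"tz":5.7,"spin":0,"claw":0},{"tx":0,"ty":-5.6,"tz":5.8,"spin":0,"claw":0},{"tx":0,"ty":-5.6,"tz":5.8,"spin":0,"claw":0}]' 20
```

```text
time_s: 15.5
position: [0.4997, 0.3032, 0.1596]
orientation: [[0.004, -1.0, -0.002], [-1.0, -0.004, -0.004], [0.004, 0.002, -1.0]]
ft_force: [-3.1, -4.1, 5.6]
gripper_width: 0.0137
grasp_force: 19.8
```

```bash
python3 -m handwheel '[{"tx":0,"ty":0,"tz":0.2,"spin":0,"claw":0},{"tx":0,"ty":0,"tz":0.4,"spin":0,"claw":0},{"tx":0,"ty":0,"tz":0.4,"spin":0,"claw":0}]' 30
```

```text
time_s: 15.8
position: [0.4999, 0.3032, 0.1558]
orientation: [[0.004, -1.0, -0.002], [-1.0, -0.004, -0.004], [0.004, 0.002, -1.0]]
ft_force: [-2.4, -3.9, 5.6]
gripper_width: 0.0138
grasp_force: 29.4
```

```bash
python3 -m handwheel '[{"tx":0,"ty":0,"tz":0.2,"spin":0,"claw":0},{"tx":0,"ty":0,"tz":0.4,"spin":0,"claw":0},{"tx":0,"ty":0,"tz":0.4,"spin":0,"claw":0}]' 40
python3 - <<'E'
from h import *
from bench import optics
for n in ("scene","top"):
    p,d=optics.read_camera(n); np.savez(n+"3.npz",p=p,d=d,**optics.camera_params(n))
a=np.load("scene3.npz")["p"][200:330,200:340]
c=cv2.resize(a,None,fx=4.2,fy=4.2,interpolation=cv2.INTER_CUBIC); cv2.imwrite("pics/s3.png",c[:,:,::-1])
E
```

```text
time_s: 16.1
position: [0.4999, 0.3032, 0.1548]
orientation: [[0.005, -1.0, -0.001], [-1.0, -0.005, -0.004], [0.004, 0.001, -1.0]]
ft_force: [-9.0, -6.4, 21.1]
gripper_width: 0.0135
grasp_force: 38.2
```

View pics/s3.png

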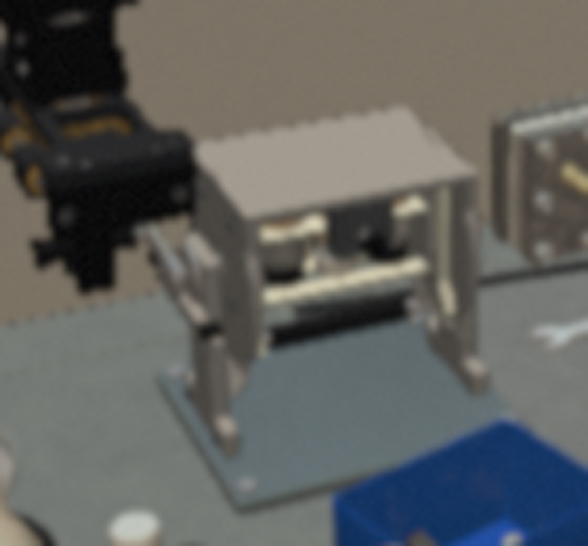

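The carrier now hangs upside down, with its handle at (340,320) in the crop below the cradle floor. The force rose to 21 N, so the crank is at its stop. I ease off, release and withdraw.

```bash
python3 -m handwheel '[{"tx":0,"ty":0,"tz":-0.2,"spin":0,"claw":0},{"tx":0,"ty":0,"tz":-0.3,"spin":0,"claw":0},{"tx":0,"ty":0,"tz":-0.3,"spin":0,"claw":4},{"tx":0,"ty":0,"tz":-0.3,"spin":0,"claw":4},{"tx":0,"ty":0,"tz":-0.3,"spin":0,"claw":4},{"tx":0,"ty":0,"tz":-0.3,"spin":0,"claw":4}]'; python3 -m handwheel '[{"tx":0,"ty":0,"tz":-1,"spin":0,"claw":4},{"tx":0,"ty":0,"tz":-4,"spin":0,"claw":4},{"tx":0,"ty":0,"tz":-8,"spin":0,"claw":4},{"tx":0,"ty":0,"tz":-12,"spin":0,"claw":4},{"tx":0,"ty":0,"tz":-14,"spin":0,"claw":4},{"tx":0,"ty":0,"tz":-14,"spin":0,"claw":4},{"tx":0,"ty":0,"tz":-14,"spin":0,"claw":4}]'
python3 - <<'E'
from h import *
from bench import optics
s,p,d,W,K,T=snap("w4")
g=p.max(2)
m=(g<55)&(abs(W[...,0]-.5)<.03)&(abs(W[...,1]-.303)<.03)&(abs(W[...,2]-.108)<.03); X=W[m]
print("grip",len(X),X.mean(0).round(4),X[:,2].max().round(4))
m=(abs(W[...,0]-.444)<.02)&(abs(W[...,1]-.18)<.05)&(W[...,2]>.14)&(W[...,2]<.2); X=W[m]
if len(X)>50:
    A=np.c_[X[:,:2]-X[:,:2].mean(0),np.ones(len(X))]; print("floor underside plane",len(X),np.linalg.lstsq(A,X[:,2],rcond=None)[0].round(4))
q,d2=optics.read_camera("scene"); f=np.load("scene2.npz")["p"]
both=np.hstack([np.load("scene0.npz")["p"][190:370,160:420],q[190:370,160:420]]); cv2.imwrite("pics/cmp.png",cv2.resize(both,None,fx=1.53,fy=1.53,interpolation=cv2.INTER_CUBIC)[:,:,::-1])
E
```

```text
time_s: 16.8
position: [0.5004, 0.3054, 0.1532]
orientation: [[0.004, -1.0, 0.0], [-1.0, -0.004, 0.0], [-0.0, -0.0, -1.0]]
ft_force: [-0.8, 0.2, -0.4]
gripper_width: 0.0361
grasp_force: 0.0
time_s: 17.5
position: [0.4999, 0.305, 0.2937]
orientation: [[0.004, -1.0, 0.0], [-1.0, -0.004, 0.001], [-0.001, -0.0, -1.0]]
ft_force: [0.7, 0.7, -1.2]
gripper_width: 0.0399
grasp_force: 0.0
grip 955 [0.5002 0.3051 0.1152] 0.1193
floor underside plane 8851 [ 0.0002 -0.0005  0.1615]
```

View pics/cmp.png

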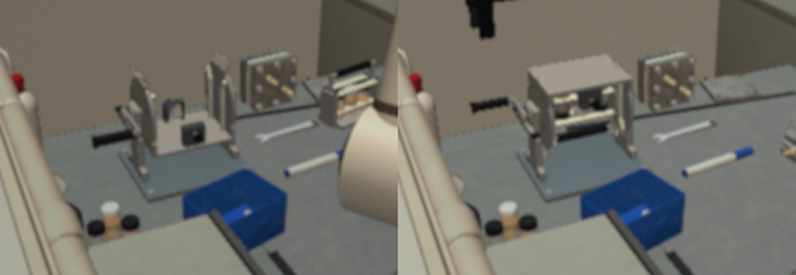

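The before/after view shows the cradle inverted with the carrier still held in it and the bystanders unmoved. The grip is level at the back (x = 0.500), the upturned cradle floor is level to 0.03°, and the robot is clear. I hand in.

```bash
python3 -c "
from bench import ctrl; print(ctrl.sign_off())"
```

```text
the job is handed in; nothing more can be done
None
```

The carrier is latched in the cradle, held against an upward tug of about 17 N, and now hangs upside down with the crank at its far stop; the job was handed in at about 18 s with the robot clear.

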